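Hold the spray stencil over the glazed tile

TASK

I am about to spray a pattern on the freshly glazed tile on the banding wheel: open the lid of the stencil case until it rests back on its stop, take the stencil out by its wooden grip and carry it over the row of drying vases to the tile. Finish while still holding it steady about 10 mm above the tile: level, its motif centred on the tile and its long side along the tile's long side (either way round). Touch the tile with nothing, since the glaze smudges, and do not knock or shift the vases or the jar.

Things in the scene. Friction and masses are not known exactly. Their poses are not given: they have to be found in the camera images.
- case: plywood stencil case, a box 210 mm (x) by 240 mm (y) by 68 mm high (all sizes here in mm), fixed; walls and floor 8 thick; origin under its centre, x towards its hinged side (away from the robot give or take 0.18 rad). It stands left or right of the vases
- lid (a joint): angle of the case's lid (wood, 210 by 240 by 8, 0.25 kg): 0 shut, 1.85 leaning back on its stop, a little past upright. It turns freely: below about 1.5 it falls shut when let go, above about 1.6 it falls back onto the stop
- lid_hinge (a point): middle of the lid's hinge line, on the case's far upper edge; its axes turn with the lid: y along the hinge, x from the lid's free edge to the hinge, z out of the lid's upper face
- lid_handle (a point): middle of the lid's round bar handle: bar 11 thick and 110 long, parallel to the hinge, its axis 35 above the lid's upper face (so 43 from the hinge line in the lid's z, the hinge line being at the lid's underside), 194 from the hinge line in x and 16 from the free edge. The bar is carried on two 8 thick posts 94 apart. It can turn between the fingers
- stencil: spray stencil lying flat and loose in the case, grip towards the robot: aluminium plate 117 by 180 by 3, its motif of three 36 round holes and four 10 ones; about 0.2 kg. Origin at the motif's centre on the plate's underside, x across, y along its long side, z up; the plate reaches from -69.5 to 47.5 in x and 90 either way in y
- stencil_grip (a point): middle of the stencil's upright dark wood grip: 18 thick (x), 110 long (y), 48 high, standing on the plate along its -x edge with its top 51 above the plate's underside. This point lies 58 to -x of the stencil's origin and 35 above the plate's underside
- wheel: grey and steel banding wheel (turntable): round head 200 across, top 65 above the table, turns if pushed; origin under its centre on the table. It stands on the other side of the vases from the case
- tile: powder-blue glazed tile 75 (x) by 150 (y) by 9 lying loose on the wheel; origin at the centre of its underside, so its glazed face is 9 above it
- board: fixed wooden ware board 360 (x) by 90 (y) by 14 between case and wheel, origin under its centre; the vases stand on it in a row along its x
- vase_tall: white straight vase, 66 across and 150 high, loose on the ware board; origin under its centre
- vase_waisted: white waisted vase, 66 across and 140 high, loose on the ware board; origin under its centre
- vase_round: white bulging vase, 70 across and 130 high, loose on the ware board; origin under its centre
- jar: jar of colour with a blue cap, 60 across and 75 high, loose on the table beyond the wheel; origin under its centre
Mind the look-alikes: they are no part of the job. Of the things that look like the tile, the largest one is meant.

How it is judged:
By the outcome, as a careful person would: the job done as asked, in the order asked, and still so for the second after the job is handed in, while the arm keeps its last pose, push and grip.
It also fails if it takes over 64 s, if anything falls off the work surface, if the arm or the gripper's body presses on something with over 40 N, if the wrist force passes 120 N, or if a joint passes its speed limit or range.

ROBOT

A 6-joint arm with a two-finger parallel gripper is mounted at the origin on the work surface. World frame = base frame: x ahead of the robot, y to its left, z up, the work surface at z = 0. Lengths are in mm, angles in degrees, forces in N, time in s.
With the tool pointing down it reaches from about 225 to 725 mm from the base axis. Payload 3.1 kg.
Tool frame: the origin (TCP) lies at the very end of the fingers, on their centre line; the grasp point (between the pads) lies 19 mm behind it; z points along the fingers, y is the line along which they close (so a half turn about z gives the same grasp; the last joint's range is limited). The gripper opens to 85 mm and grips with 20 to 120 N. Pads are 22 mm wide; open, the fingers measure 114 mm over their backs; the gripper's body (76 mm by 85 mm) begins 54 mm behind the grasp point. The pads swing forward as they close: fully open they stand 13 mm farther back than shut.
Start: joints at [-74.817, 2.75, 5.684, 92.934, 0, 82.678], TCP at [200.942, -485.015, 231.312] pointing down, gripper open.
Joint ranges: [-166.93, 166.93], [-56.73, 111.36], [-69.38, 81.34], [-121.58, 131.49], [-85.45, 84.26], [-180, 180]. Speed limits (degrees/s): [159.86, 159.86, 180, 180, 180, 180].

INTERFACE

Orientations are given as [roll, pitch, yaw] about the fixed x, y, z axes, in that order (R = Rz(yaw) Ry(pitch) Rx(roll)).
In Python, from plant import * gives the robot as it stands.
- The arm moves only by the tool step_arm, never from a script. Its argument "plan" is a list of rows, each a list of 2 entries, a list of its own where there are three numbers: the shift along the tool's x, y, z as a fraction of full scale, then the turn, a rotation vector about the tool's x, y, z as a fraction of full scale. In form: [[[x, y, z], [wx, wy, wz]], ...]. A call has 1 to 10 rows; each row shifts and turns the commanded pose from where the row before left it, along the tool's axes as they then stand; what a row does not reach is not made up. Full scale, the value 1, is 0.075 m for a shift and 90 degrees for a turn. A row lasts 1/8 s, in which the tool goes at most 62.5 mm and 10.7 degrees, less where a joint would pass 70% of its speed; a pose out of reach is approached as far as the arm can. A call with a number of a shift or a turn outside -1 to 1 is refused whole. A call with a gripper value outside its range is refused whole. "claw" is the opening, from 0 (shut) to 1 (fully open), set as the call begins (left out, the last holds). The fingers move at their own pace and stop on an object; "force" is the grip in N (left out, the last holds). Time passes only in rows, so rows that do not move let the fingers close. It gives the time, the measured TCP pose, the force, the opening and the grip force at its end, in the units of the state.
- get_state(): the state, without advancing time (a new reading comes with each control period).
- read_camera(name): name is "scene" or "top" or "wrist"; returns the picture (400x640x3 uint8, red, green, blue); there is no depth.
- get_calibration(name): a dict with "K" (3x3 intrinsics, pixels), "camera_from_world" (4x4, takes a point from world to camera coordinates). Camera axes: x right, y down, z forward; pixel columns grow to the right and rows downward; lengths in mm; the calibration is good to about 2 mm. A picture is of the moment at which its call begins: read the wrist's pose just before it. get_calibration takes no time and is no camera call; for the wrist camera it gives the pose at the moment of the call.
- close_job(): hands the job in; it is judged then, once.
The state is a dict: "clock": time; "joint_pos": joint angles; "joint_velocities": joint speeds; "effort": joint torques, N m; "tcp_pos": TCP position; "tool_rot": TCP orientation; "wrist_force": force on the tool from outside, world axes, zero at the start; "moment": the same for the moment, N m; "finger_gap": finger opening in mm; "grip_force": force on a finger pad.
Only numpy, scipy, OpenCV 4.12 (cv2) and the standard library are available. Lean on these libraries where they do the work, as an engineer would, in place of code of your own. Each camera call takes 0.05 s, during which the arm holds its last target. There are 200 camera calls.

## Working session

There is one attempt and no reset: what is moved stays moved. The work goes in short steps, Python scripts to look and compute and a tool call to move; the robot and the scene stay as the last step left them, time stands still between calls to the robot, and variables do not carry over. Pictures are saved under pics/ and viewed, at most 10 in all, crops included, and the job is handed in when it is done.

Besides the shell and the picture viewer there is one more tool, called after ">>>" as a command line: name --argument value ..., lists and objects as JSON in quotes. step_arm: Moves the arm, as the interface text tells. Shift numbers are shares of 0.075 m and turn numbers shares of 90 degrees, none past 1 either way. Its arguments: {"type":"object","properties":{"plan":{"type":"array","items":{"type":"array"}},"claw":{"type":"number"},"force":{"type":"number"}},"required":["plan"]}

```bash
ls; mkdir -p pics; python3 - <<'E'
from plant import *
import cv2,numpy as np
s=get_state();print(s)
for n in("scene","top"):
    im=read_camera(n);cv2.imwrite(f"pics/{n}0.png",im[:,:,::-1])
    c=get_calibration(n);print(n,np.round(c["K"],1).tolist(),np.round(c["camera_from_world"],3).tolist())
E
```

```text
pics
{'clock': 0.0, 'joint_pos': array([-7.48169421e+01,  2.79302772e+00,  5.58933660e+00,  9.29335870e+01,
        2.87714652e-04,  8.26778293e+01]), 'joint_velocities': array([-0.02078994,  0.04739258,  0.05004574,  0.08630785,  0.01979239,
       -0.09857249]), 'effort': array([-1.70292592e-04, -3.38782203e+01,  3.20015967e+01,  2.01938068e-02,
       -1.84065366e-04,  1.08192947e-05]), 'tcp_pos': array([ 200.7796916 , -484.41328774,  230.0960267 ]), 'tool_rot': array([-1.79863878e+02, -1.77812278e-02,  2.25052071e+01]), 'wrist_force': array([ 0.41781271, -0.23098214,  1.12850451]), 'moment': array([ 0.04263614, -0.00243811,  0.06277332]), 'grip_force': 0.0, 'finger_gap': 85.49859541278381}
scene [[364.9, 0.0, 323.4], [0.0, 364.9, 203.7], [0.0, 0.0, 1.0]] [[0.808, 0.589, -0.004, -473.821], [0.391, -0.542, -0.744, -98.371], [-0.441, 0.599, -0.668, 1089.824], [0.0, 0.0, 0.0, 1.0]]
top [[492.2, 0.0, 322.0], [0.0, 492.2, 199.2], [0.0, 0.0, 1.0]] [[-0.029, -1.0, -0.009, 77.452], [-0.981, 0.03, -0.192, 515.685], [0.192, 0.003, -0.981, 1456.059], [0.0, 0.0, 0.0, 1.0]]
```

View pics/top0.png

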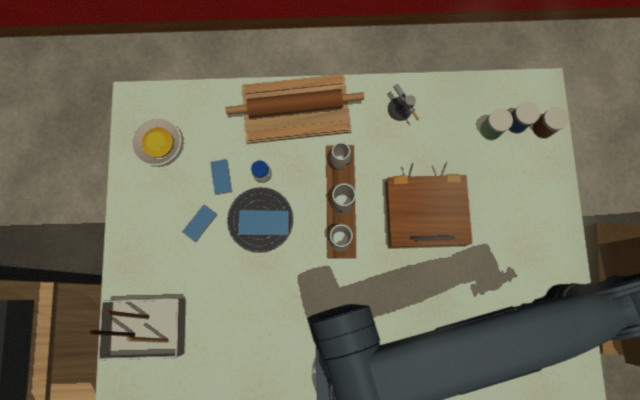

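View pics/scene0.png

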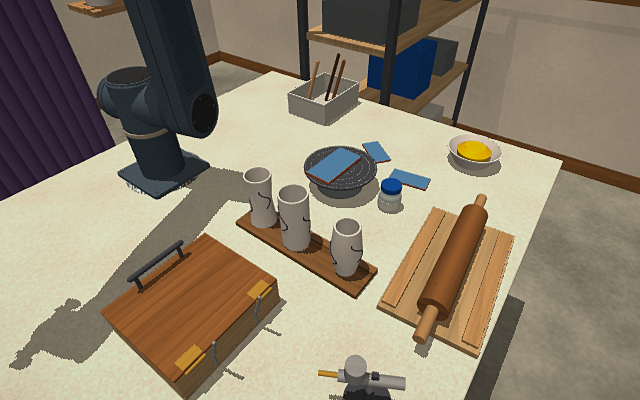

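The top view shows the case at right (lid about (387–471, 177–248), handle at (432,238)), with the board and vases at (340,200). The wheel is at (261,220) with the tile at (264,222), and the jar at (261,170).

```bash
cat > h.py <<'E'
from plant import *
import cv2,numpy as np
from scipy.spatial.transform import Rotation as R
def unproj(n,uv,z,c=None):
    c=c or get_calibration(n);K=np.array(c["K"]);T=np.array(c["camera_from_world"])
    uv=np.atleast_2d(uv).astype(float);o=-T[:3,:3].T@T[:3,3]
    d=np.c_[uv,np.ones(len(uv))]@np.linalg.inv(K).T@T[:3,:3]
    z=np.broadcast_to(z,(len(uv),))
    return o+d*((z-o[2])/d[:,2])[:,None]
def proj(n,P,c=None):
    c=c or get_calibration(n);K=np.array(c["K"]);T=np.array(c["camera_from_world"])
    q=(np.atleast_2d(P)@T[:3,:3].T+T[:3,3])@K.T
    return q[:,:2]/q[:,2:]
E
python3 - <<'E'
from h import *
im=cv2.imread("pics/top0.png");cr=im[135:262,195:480]
cv2.imwrite("pics/crop0.png",cv2.resize(cr,None,fx=2.8,fy=2.8,interpolation=cv2.INTER_CUBIC))
hsv=cv2.cvtColor(im,cv2.COLOR_BGR2HSV)
for p in [(264,222),(430,200),(221,176)]: print(p,im[p[1],p[0]],hsv[p[1],p[0]])
b=cv2.inRange(hsv,(95,90,80),(115,255,255))
n,l,st,ce=cv2.connectedComponentsWithStats(b)
for i in range(1,n):
    if st[i,4]>100:
        c=max(cv2.findContours((l==i).astype('uint8'),0,1)[0],key=len)[:,0]
        if not 200<ce[i][0]<300: continue
        P=unproj("top",c,74 if abs(ce[i][0]-264)<8 and ce[i][1]>200 else 9)[:,:2].astype('f4')
        print(ce[i].round(1),st[i],cv2.minAreaRect(P))
L=np.array([(387,178),(467,177),(471,246),(389,248)])
print(unproj("top",L,76).round(1))
print("handle",unproj("top",[(411,238),(454,238)],76+35).round(1))
print("vases",unproj("top",[(341,156),(344,197),(341,236)],[144,164,154]).round(1))
print("jar",unproj("top",[(261,170)],75).round(1),"wheel",unproj("top",[(261,220)],65).round(1))
print("board",unproj("top",[(326,146),(354,146),(356,258),(328,258)],14).round(1))
E
```

```text
(264, 222) [126 105  74] [102 105 126]
(430, 200) [ 51  83 120] [ 14 147 120]
(221, 176) [122 102  68] [101 113 122]
[220.4 176.2] [211 160  20  33 468] ((610.9678955078125, 383.24725341796875), (101.91255187988281, 47.47369384765625), 8.666682243347168)
[259.3 168.4] [252 161  16  16 210] ((631.8831176757812, 258.7796325683594), (47.94646072387695, 49.67201232910156), 89.59318542480469)
[263.3 222. ] [ 239  210   50   25 1124] ((448.4347839355469, 238.80526733398438), (146.9464111328125, 72.32959747314453), 89.98300170898438)
[[ 572.3 -136.6   76. ]
 [ 568.  -378.5   76. ]
 [ 359.2 -372.4   76. ]
 [ 360.4 -131.    76. ]]
handle [[ 384.1 -191.4  111. ]
 [ 380.5 -315.2  111. ]]
vases [[ 6.261e+02  2.900e+00  1.440e+02]
 [ 5.000e+02 -5.000e-01  1.640e+02]
 [ 3.908e+02  1.170e+01  1.540e+02]]
jar [[609.4 245.5  75. ]] wheel [[456.8 247.5  65. ]]
board [[698.2  44.6  14. ]
 [695.4 -45.   14. ]
 [338.4 -36.5  14. ]
 [340.9  49.2  14. ]]
```

View pics/crop0.png

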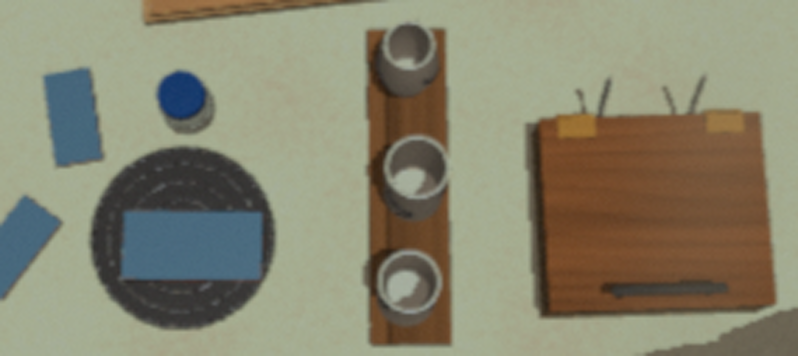

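```bash
cat >> h.py <<'E'
def rot(rpy): return R.from_euler('xyz',rpy,degrees=True)
def rows(p1,r1,n,p0=None,r0=None):
    s=get_state(); p0=s["tcp_pos"] if p0 is None else p0; r0=rot(s["tool_rot"] if r0 is None else r0); r1=rot(r1)
    w=(r0.inv()*r1).as_rotvec(); out=[]
    for i in range(n):
        ri=r0*R.from_rotvec(w*i/n)
        d=ri.inv().apply((np.array(p1)-p0)/n)/75
        out.append([d.round(3).tolist(),(np.degrees(w)/n/90).round(3).tolist()])
    return out
E
python3 - <<'E'
from h import *
q=np.array([(540,120),(760,113),(775,303),(543,315)])/2.8+[195,135]
print(unproj("top",q,76).round(1))
print(rows([382,-254,240],[180,0,88.5],9))
T=np.array(get_calibration("wrist")["camera_from_world"]);s=get_state()
print("cam in tool",rot(s["tool_rot"]).inv().apply(-T[:3,:3].T@T[:3,3]-s["tcp_pos"]), (T[:3,:3]@rot(s["tool_rot"]).as_matrix()).round(2))
E
```

```text
[[ 572.7 -139.2   76. ]
 [ 573.1 -377.2   76. ]
 [ 367.3 -375.5   76. ]
 [ 361.9 -130.9   76. ]]
[[[0.379, -0.213, -0.014], [-0.0, -0.0, -0.081]], [[0.403, -0.163, -0.014], [-0.0, -0.0, -0.081]], [[0.42, -0.11, -0.014], [-0.0, -0.0, -0.081]], [[0.431, -0.055, -0.014], [-0.0, -0.0, -0.081]], [[0.434, 0.0, -0.014], [-0.0, -0.0, -0.081]], [[0.431, 0.055, -0.014], [-0.0, -0.0, -0.081]], [[0.42, 0.11, -0.014], [-0.0, -0.0, -0.081]], [[0.403, 0.163, -0.014], [-0.0, -0.0, -0.081]], [[0.379, 0.213, -0.014], [-0.0, -0.0, -0.081]]]
cam in tool [  67.71319572    0.8790336  -142.06454871] [[ 0.    1.   -0.  ]
 [-0.96  0.   -0.27]
 [-0.27  0.    0.96]]
```

>>> step_arm --plan '[[[0.38,-0.21,-0.014],[0,0,-0.081]],[[0.4,-0.163,-0.014],[0,0,-0.081]],[[0.42,-0.11,-0.014],[0,0,-0.081]],[[0.43,-0.055,-0.014],[0,0,-0.081]],[[0.434,0,-0.014],[0,0,-0.081]],[[0.43,0.055,-0.014],[0,0,-0.081]],[[0.42,0.11,-0.014],[0,0,-0.081]],[[0.4,0.163,-0.014],[0,0,-0.081]],[[0.38,0.21,-0.014],[0,0,-0.081]],[[0,0,0],[0,0,0]]]' --claw 1

```text
clock: 1.35
tcp_pos: [383.1, -253.9, 240.3]
tool_rot: [-180.0, -0.0, 88.3]
wrist_force: [-0.6, 0.9, -0.5]
finger_gap: 85.4
grip_force: 0.0
```

```bash
python3 - <<'E'
from h import *
s=get_state();print(s["tcp_pos"],s["tool_rot"],s["joint_pos"])
c=get_calibration("wrist");im=read_camera("wrist");cv2.imwrite("pics/w1.png",im[:,:,::-1]);cv2.imwrite("pics/w1v.png",im[:,:,::-1])
import pickle;pickle.dump(c,open("w1.pkl","wb"))
print(proj("wrist",[[382,-200,111],[382,-308,111],[360,-131,76],[360,-372,76]],c).round())
E
```

```text
[ 383.1041855  -253.91982706  240.34635219] [-1.79968124e+02 -4.76301035e-02  8.82981012e+01] [-4.19167471e+01 -6.76618577e+00 -2.54256033e+00  9.42787194e+01
  1.57909131e-02  4.97851308e+01]
[[320. 123.]
 [324. 243.]
 [293.  42.]
 [305. 284.]]
```

View pics/w1.png

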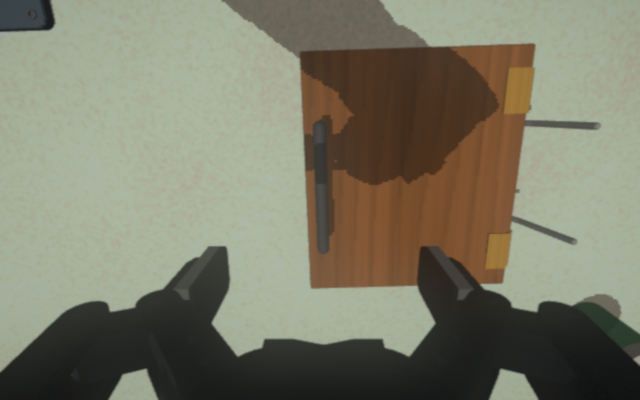

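The wrist view shows lid corners at (301,52), (535,44), (503,283) and (311,288), with the handle running from (320,122) to (323,252).

```bash
python3 - <<'E'
from h import *
import pickle;c=pickle.load(open("w1.pkl","rb"))
from scipy.optimize import least_squares
lid=np.array([[-105,120,76],[105,120,76],[105,-120,76],[-105,-120,76],[-89,55,111],[-89,-55,111]],float)
uw=np.array([(301,52),(535,44),(503,283),(311,288),(320,123),(323,251)])
def pr(n,P,cc=None): return proj(n,P,cc)
def f(v):
    P=rot([0,0,v[2]]).apply(lid)+[v[0],v[1],0]
    return (proj("wrist",P,c)-uw).ravel()
r=least_squares(f,[465,-255,-1.5]);print(r.x,r.fun.reshape(-1,2).round(1))
print(unproj("wrist",uw,[76]*4+[111]*2,c).round(1))
E
```

```text
[ 4.70147179e+02 -2.58210427e+02  5.81189601e-03] [[-1.4 -1.5]
 [ 2.2 -1. ]
 [ 0.3  1.2]
 [-0.7  1. ]
 [-0.6  4.1]
 [ 0.2 -3.3]]
[[ 366.4 -139.5   76. ]
 [ 573.3 -138.9   76. ]
 [ 574.6 -376.7   76. ]
 [ 366.  -377.    76. ]
 [ 381.7 -199.9  111. ]
 [ 380.9 -316.5  111. ]]
```

```bash
python3 - <<'E'
from h import *
print(rows([381.3,-258,94],[180,0,90],5))
E
```

```text
[[[-0.008, -0.003, 0.39], [-0.0, -0.0, -0.004]], [[-0.008, -0.003, 0.39], [-0.0, -0.0, -0.004]], [[-0.008, -0.003, 0.39], [-0.0, -0.0, -0.004]], [[-0.008, -0.003, 0.39], [-0.0, -0.0, -0.004]], [[-0.008, -0.003, 0.39], [-0.0, -0.0, -0.004]]]
```

>>> step_arm --plan '[[[-0.01,-0.004,0.39],[0,0,-0.004]],[[-0.01,-0.004,0.39],[0,0,-0.004]],[[-0.01,-0.004,0.39],[0,0,-0.004]],[[-0.01,-0.004,0.39],[0,0,-0.004]],[[-0.01,-0.004,0.39],[0,0,-0.004]],[[0,0,0],[0,0,0]]]'

```text
clock: 2.15
tcp_pos: [378.2, -258.3, 91.5]
tool_rot: [-179.7, -0.2, 89.8]
wrist_force: [-0.7, 0.2, 0.4]
finger_gap: 85.6
grip_force: 0.0
```

>>> step_arm --plan '[[[0,0,0],[0,0,0]],[[0,0,0],[0,0,0]],[[0,0,0],[0,0,0]],[[0,0,0],[0,0,0]],[[0,0,0],[0,0,0]],[[0,0,0],[0,0,0]],[[0,0,0],[0,0,0]],[[0,0,0],[0,0,0]]]' --claw 0 --force 40

```text
clock: 3.15
tcp_pos: [381.1, -259.5, 95.2]
tool_rot: [180.0, 0.1, 89.9]
wrist_force: [-0.7, 0.3, 6.0]
finger_gap: 8.9
grip_force: 39.1
```

```bash
python3 - <<'E'
import numpy as np
b=lambda t:np.array([-194*np.cos(t)+43*np.sin(t),194*np.sin(t)+43*np.cos(t)])
ts=np.radians(np.r_[np.arange(0,100.1,5),102,104,106]);B=np.array([b(t) for t in ts]);d=np.diff(B,axis=0)/75
for t,x in zip(ts[1:],d): print(round(np.degrees(t)),[0,round(x[0],3),round(-x[1],3)])
E
```

```text
5 [0, np.float64(0.06), np.float64(-0.223)]
10 [0, np.float64(0.079), np.float64(-0.217)]
15 [0, np.float64(0.098), np.float64(-0.209)]
20 [0, np.float64(0.116), np.float64(-0.2)]
25 [0, np.float64(0.133), np.float64(-0.189)]
30 [0, np.float64(0.149), np.float64(-0.177)]
35 [0, np.float64(0.163), np.float64(-0.163)]
40 [0, np.float64(0.177), np.float64(-0.149)]
45 [0, np.float64(0.189), np.float64(-0.133)]
50 [0, np.float64(0.2), np.float64(-0.116)]
55 [0, np.float64(0.209), np.float64(-0.098)]
60 [0, np.float64(0.217), np.float64(-0.079)]
65 [0, np.float64(0.223), np.float64(-0.06)]
70 [0, np.float64(0.228), np.float64(-0.04)]
75 [0, np.float64(0.23), np.float64(-0.02)]
80 [0, np.float64(0.231), np.float64(-0.0)]
85 [0, np.float64(0.23), np.float64(0.02)]
90 [0, np.float64(0.228), np.float64(0.04)]
95 [0, np.float64(0.223), np.float64(0.06)]
100 [0, np.float64(0.217), np.float64(0.079)]
102 [0, np.float64(0.085), np.float64(0.037)]
104 [0, np.float64(0.083), np.float64(0.04)]
106 [0, np.float64(0.082), np.float64(0.043)]
```

>>> step_arm --plan '[[[0,0.06,-0.223],[0,0,0]],[[0,0.079,-0.217],[0,0,0]],[[0,0.098,-0.209],[0,0,0]],[[0,0.116,-0.2],[0,0,0]],[[0,0.133,-0.189],[0,0,0]],[[0,0.149,-0.177],[0,0,0]]]'

```text
clock: 3.9
tcp_pos: [425.9, -259.4, 186.1]
tool_rot: [-179.6, 0.0, 89.9]
wrist_force: [-6.8, -0.4, 2.5]
finger_gap: 9.4
grip_force: 39.0
```

>>> step_arm --plan '[[[0,0.163,-0.163],[0,0,0]],[[0,0.177,-0.149],[0,0,0]],[[0,0.189,-0.133],[0,0,0]],[[0,0.2,-0.116],[0,0,0]],[[0,0.209,-0.098],[0,0,0]],[[0,0.217,-0.079],[0,0,0]],[[0,0.223,-0.06],[0,0,0]]]'

```text
clock: 4.78
tcp_pos: [531.2, -259.4, 247.9]
tool_rot: [-179.9, 0.1, 89.9]
wrist_force: [-2.1, -1.4, -5.3]
finger_gap: 9.2
grip_force: 39.6
```

>>> step_arm --plan '[[[0,0.228,-0.04],[0,0,0]],[[0,0.23,-0.02],[0,0,0]],[[0,0.231,0],[0,0,0]],[[0,0.23,0.02],[0,0,0]],[[0,0.228,0.04],[0,0,0]]]'

```text
clock: 5.4
tcp_pos: [617.9, -259.4, 246.4]
tool_rot: [-179.9, 0.0, 89.9]
wrist_force: [-1.4, -0.9, 2.6]
finger_gap: 9.3
grip_force: 42.7
```

>>> step_arm --plan '[[[0,0.223,0.06],[0,0,0]],[[0,0.217,0.079],[0,0,0]],[[0,0.085,0.037],[0,0,0]],[[0,0.083,0.04],[0,0,0]],[[0,0,0],[0,0,0]]]'

```text
clock: 6.02
tcp_pos: [663.6, -259.3, 228.8]
tool_rot: [-180.0, -0.0, 89.9]
wrist_force: [-0.7, -0.4, -0.5]
finger_gap: 9.3
grip_force: 44.0
```

>>> step_arm --plan '[[[0,0,0],[0,0,0]],[[0,0,0],[0,0,0]],[[0,0,0],[0,0,0]],[[0,0.03,0.01],[0,0,0]]]' --claw 0.24

```text
clock: 6.52
tcp_pos: [665.8, -259.6, 229.0]
tool_rot: [180.0, 0.0, 89.9]
wrist_force: [1.2, -0.5, 1.5]
finger_gap: 20.5
grip_force: 1.1
```

>>> step_arm --plan '[[[0,0,-0.15],[0,0,0]],[[0,0,-0.2],[0,0,0]],[[0,0,-0.2],[0,0,0]],[[0,0,-0.2],[0,0,0]],[[0,0,0],[0,0,0]]]'

```text
clock: 7.15
tcp_pos: [666.2, -260.0, 286.1]
tool_rot: [179.9, 0.1, 89.9]
wrist_force: [-0.5, 0.7, -0.1]
finger_gap: 20.6
grip_force: 0.0
```

>>> step_arm --plan '[[[0,0,-0.25],[0,0,0]],[[0,-0.3,-0.1],[0,0,0]],[[0,-0.5,0],[0,0,0]],[[0,-0.6,0],[0,0,0]],[[0,-0.6,0],[0,0,0]],[[0,-0.6,0],[0,0,0]],[[0,-0.6,0],[0,0,0]],[[0,-0.5,0],[0,0,0]],[[0,0,0],[0,0,0]],[[0,0,0],[0,0,0]]]'

```text
clock: 8.4
tcp_pos: [388.5, -259.2, 310.5]
tool_rot: [180.0, -0.0, 89.9]
wrist_force: [-1.0, 0.3, 0.3]
finger_gap: 20.6
grip_force: 0.0
```

```bash
python3 - <<'E'
from h import *
s=get_state();print(s["tcp_pos"],s["tool_rot"])
c=get_calibration("wrist");im=read_camera("wrist");cv2.imwrite("pics/w2.png",im[:,:,::-1])
import pickle;pickle.dump(c,open("w2.pkl","wb"))
im=read_camera("top");cv2.imwrite("pics/top2.png",im[:,:,::-1])
E
```

```text
[ 388.45720432 -259.22213571  310.47211823] [ 1.79984426e+02 -1.20514226e-02  8.99029361e+01]
```

View pics/w2.png

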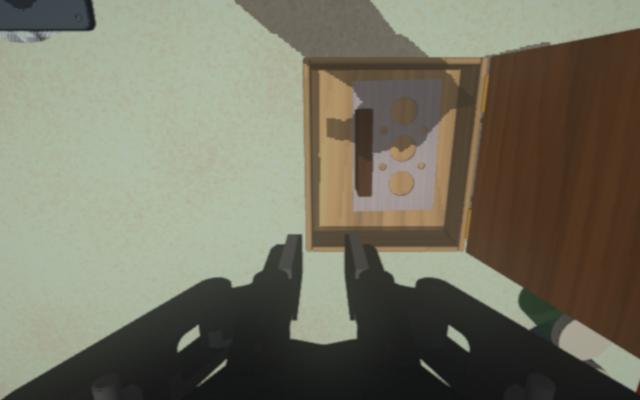

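The lid is open. The plate corners are at about (354,80), (442,80), (434,211) and (353,211), the grip top is at (357–373, 109–196), and the big holes are at (404,110), (402,148) and (401,183).

```bash
python3 - <<'E'
from h import *
import pickle;c=pickle.load(open("w2.pkl","rb"))
P=unproj("wrist",[(354,80),(442,80),(434,211),(353,211)],11,c);print(P.round(1))
H=unproj("wrist",[(404,110),(402,148),(401,183)],11,c);print(H.round(1))
print(unproj("wrist",[(357,109),(373,109),(372,196),(358,195)],59,c).round(1))
im=cv2.imread("pics/w2.png")[60:230,300:480];cv2.imwrite("pics/w2c.png",cv2.resize(im,None,fx=3.5,fy=3.5,interpolation=cv2.INTER_CUBIC))
E
```

```text
[[ 428.7 -158.7   11. ]
 [ 544.  -158.8   11. ]
 [ 550.5 -339.5   11. ]
 [ 431.9 -339.5   11. ]]
[[ 496.8 -196.7   11. ]
 [ 497.5 -247.6   11. ]
 [ 499.4 -297.4   11. ]]
[[ 428.7 -195.    59. ]
 [ 447.9 -195.    59. ]
 [ 451.1 -303.1   59. ]
 [ 433.1 -301.7   59. ]]
```

View pics/w2c.png

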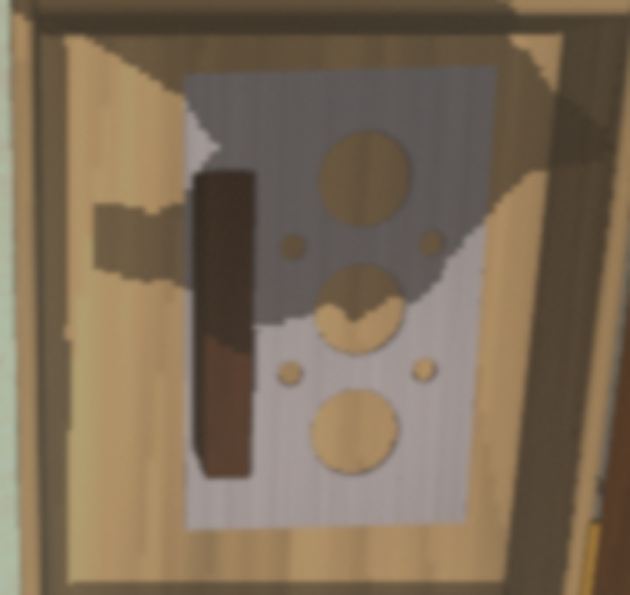

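```bash
python3 - <<'E'
from h import *
print(rows([440.2,-248.9,110],[180,0,91.6],6)[0::5])
E
```

```text
[[[0.023, 0.114, 0.445], [-0.0, -0.0, -0.003]], [[0.02, 0.114, 0.445], [-0.0, -0.0, -0.003]]]
```

>>> step_arm --plan '[[[0.022,0.114,0.445],[0,0,-0.003]],[[0.022,0.114,0.445],[0,0,-0.003]],[[0.022,0.114,0.445],[0,0,-0.003]],[[0.022,0.114,0.445],[0,0,-0.003]],[[0.022,0.114,0.445],[0,0,-0.003]],[[0.022,0.114,0.445],[0,0,-0.003]],[[0,0,0],[0,0,0]],[[0,0,0],[0,0,0]]]' --claw 0.6

```text
clock: 9.5
tcp_pos: [440.0, -249.0, 111.6]
tool_rot: [180.0, 0.0, 91.6]
wrist_force: [0.7, -0.5, 0.9]
finger_gap: 51.1
grip_force: 0.0
```

```bash
python3 - <<'E'
from h import *
ss=[get_state() for _ in range(1)];s=ss[0];print(s["tcp_pos"],s["tool_rot"])
c=get_calibration("wrist");im=read_camera("wrist");cv2.imwrite("pics/w3.png",im[:,:,::-1])
import pickle;pickle.dump(c,open("w3.pkl","wb"))
print(rows([440.2,-248.9,24],[180,0,91.6],5)[0::4])
E
```

```text
[ 440.03891137 -248.98083355  111.6355173 ] [1.79977244e+02 2.93735166e-02 9.15699523e+01]
[[[0.002, -0.001, 0.236], [0.0, 0.0, -0.0]], [[0.002, -0.001, 0.236], [0.0, 0.0, -0.0]]]
```

View pics/w3.png

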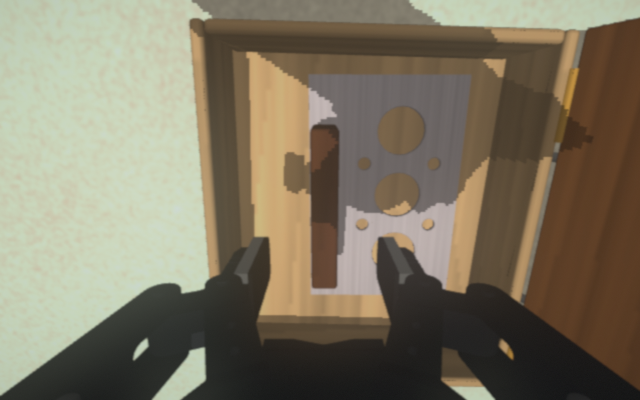

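The fingers straddle the grip (312–338, 126–289) with an even gap, so I descend.

>>> step_arm --plan '[[[0,0,0.236],[0,0,0]],[[0,0,0.236],[0,0,0]],[[0,0,0.236],[0,0,0]],[[0,0,0.236],[0,0,0]],[[0,0,0.22],[0,0,0]],[[0,0,0],[0,0,0]]]'

```text
clock: 10.3
tcp_pos: [437.9, -247.7, 21.2]
tool_rot: [-179.8, -0.2, 91.5]
wrist_force: [0.5, 0.0, 0.3]
finger_gap: 50.9
grip_force: 0.0
```

>>> step_arm --plan '[[[0,0,0],[0,0,0]],[[0,0,0],[0,0,0]],[[0,0,0],[0,0,0]],[[0,0,0],[0,0,0]],[[0,0,0],[0,0,0]],[[0,0,0],[0,0,0]],[[0,0,0],[0,0,0]]]' --claw 0 --force 90

```text
clock: 11.18
tcp_pos: [440.3, -249.5, 24.7]
tool_rot: [179.9, 0.1, 91.5]
wrist_force: [0.2, 0.2, 5.8]
finger_gap: 17.1
grip_force: 88.5
```

>>> step_arm --plan '[[[0,0,-0.15],[0,0,0]],[[0,0,-0.25],[0,0,0]],[[0,0,-0.35],[0,0,0]],[[0,0,-0.4],[0,0,0]],[[0,0,-0.4],[0,0,0]],[[0,0,-0.4],[0,0,0]],[[0,0,-0.4],[0,0,0]],[[0,0,-0.35],[0,0,0]],[[0,0,-0.2],[0,0,0]],[[0,0,0],[0,0,0]]]'

```text
clock: 12.42
tcp_pos: [439.6, -249.0, 241.6]
tool_rot: [180.0, 0.0, 91.5]
wrist_force: [0.6, 0.1, -1.5]
finger_gap: 16.8
grip_force: 87.8
```

```bash
python3 - <<'E'
from h import *
s=get_state();print(s["tcp_pos"],s["tool_rot"],s["finger_gap"],s["wrist_force"],s["moment"],s["joint_pos"])
a=read_camera("wrist")[:,:,::-1];b=read_camera("top")[:,:,::-1]
cv2.imwrite("pics/w4.png",a);cv2.imwrite("pics/top4.png",b)
v=np.vstack([a[:,100:600],cv2.resize(b[120:270,230:500],(500,278))]);v=cv2.resize(v,None,fx=.88,fy=.88);cv2.imwrite("pics/v4.png",v)
print(rows([390,-100,245],[180,0,90],5)[0::4])
E
```

```text
[ 439.64733694 -249.01894419  241.64924565] [1.79953170e+02 4.29159494e-02 9.15333089e+01] 16.774051400772432 [ 0.61130546  0.13341645 -1.50203248] [-0.00729042  0.00256177  0.01896916] [-3.71333283e+01 -1.00344537e-01  3.96304358e+00  9.40000101e+01
 -4.24967113e-03  5.13333430e+01]
[[[0.399, -0.12, -0.013], [-0.0, -0.0, 0.003]], [[0.397, -0.128, -0.014], [-0.0, -0.0, 0.003]]]
```

View pics/v4.png

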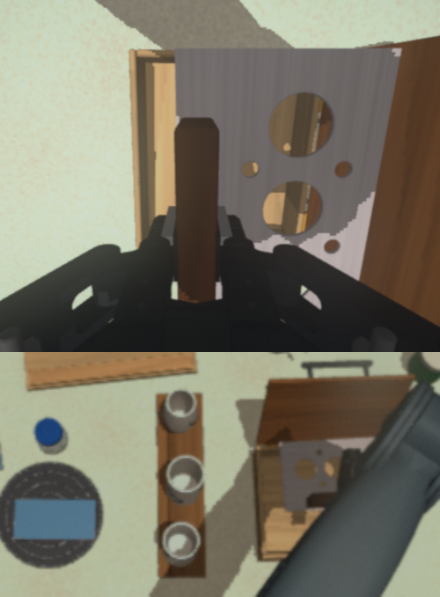

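>>> step_arm --plan '[[[0.1,-0.01,0],[0,0,0]],[[0.25,-0.02,0],[0,0,0]],[[0.38,-0.03,0],[0,0,0]],[[0.4,-0.03,0],[0,0,0]],[[0.4,-0.03,0],[0,0,0]],[[0.4,-0.03,0],[0,0,0]],[[0.4,-0.03,0],[0,0,0]],[[0.4,-0.03,0],[0,0,0]],[[0.4,-0.03,0],[0,0,0]],[[0.4,-0.03,0],[0,0,0]]]'

```text
clock: 13.78
tcp_pos: [410.9, 17.4, 240.7]
tool_rot: [-180.0, -0.0, 91.6]
wrist_force: [0.6, 0.2, -2.0]
finger_gap: 17.0
grip_force: 87.8
```

>>> step_arm --plan '[[[0.4,-0.04,0],[0,0,0]],[[0.4,-0.04,0],[0,0,0]],[[0.4,-0.04,0],[0,0,0]],[[0.4,-0.04,0],[0,0,0]],[[0.4,-0.04,0],[0,0,0]],[[0.4,-0.04,0],[0,0,0]],[[0.3,-0.03,0],[0,0,0]],[[0.2,-0.02,0],[0,0,0]],[[0,0,0],[0,0,0]],[[0,0,0],[0,0,0]]]'

```text
clock: 15.02
tcp_pos: [384.3, 231.7, 240.9]
tool_rot: [-180.0, 0.0, 91.5]
wrist_force: [-0.3, -0.4, -2.1]
finger_gap: 16.9
grip_force: 87.8
```

```bash
python3 - <<'E'
from h import *
import pickle
s=get_state();c=get_calibration("wrist");im=read_camera("wrist");cv2.imwrite("pics/w5.png",im[:,:,::-1]);t=read_camera("top");cv2.imwrite("pics/top5.png",t[:,:,::-1])
pickle.dump((c,s),open("w5.pkl","wb"));print(s["tcp_pos"],s["tool_rot"],s["joint_pos"])
v=np.vstack([im[:,100:600,::-1],cv2.resize(t[120:270,180:450,::-1],(500,278))]);cv2.imwrite("pics/v5.png",cv2.resize(v,None,fx=.88,fy=.88))
E
```

```text
[384.30717713 231.67580968 240.92414745] [-1.79990908e+02  3.70778774e-02  9.15218834e+01] [ 2.25316462e+01 -8.39760771e+00 -3.94094216e+00  9.44784468e+01
 -3.13530824e-02  1.11009772e+02]
```

View pics/v5.png

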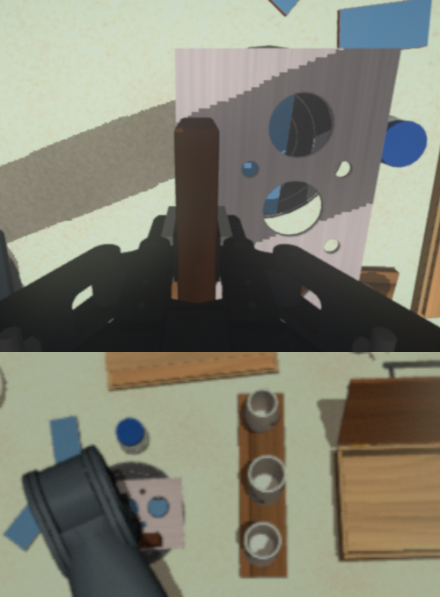

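Holding level over the wheel with the vases undisturbed. I step aside so the wrist camera sees the whole tile past the plate.

>>> step_arm --plan '[[[-0.1,0.2,0],[0,0,0]],[[-0.2,0.4,0],[0,0,0]],[[-0.2,0.5,0],[0,0,0]],[[-0.2,0.5,0],[0,0,0]],[[-0.1,0.3,0],[0,0,0]],[[0,0.1,0],[0,0,0]],[[0,0,0],[0,0,0]],[[0,0,0],[0,0,0]]]'

```text
clock: 16.12
tcp_pos: [535.4, 176.4, 241.2]
tool_rot: [-180.0, -0.0, 91.6]
wrist_force: [-0.2, 0.7, -1.4]
finger_gap: 17.1
grip_force: 88.1
```

```bash
python3 - <<'E'
from h import *
import pickle
s=get_state();c=get_calibration("wrist");im=read_camera("wrist")[:,:,::-1].copy();cv2.imwrite("pics/w6.png",im)
pickle.dump((c,s),open("w6.pkl","wb"));print(s["tcp_pos"],s["tool_rot"])
def blue(im):
    b=cv2.inRange(cv2.cvtColor(im,cv2.COLOR_BGR2HSV),(95,90,60),(115,255,255))
    n,l,st,ce=cv2.connectedComponentsWithStats(b)
    return [(ce[i],st[i],max(cv2.findContours((l==i).astype('uint8'),0,1)[0],key=len)[:,0]) for i in range(1,n) if st[i,4]>300]
for ce,st,k in blue(im):
    P=unproj("wrist",k,74,c)[:,:2].astype('f4');print(ce.round(),st,cv2.minAreaRect(P))
for nm in ("w5","w6"):
    g=cv2.imread(f"pics/{nm}.png");c,s=pickle.load(open(f"{nm}.pkl","rb"))
    e=cv2.Canny(cv2.GaussianBlur(cv2.cvtColor(g,6),(3,3),0),40,110);ys,xs=np.nonzero(e)
    for (cx,cy,a) in [(442,142,36),(433,236,34)]:
        x0,y0=cx,cy
        for it in range(6):
            r=np.hypot(xs-x0,ys-y0);m=(abs(r-a)<4)&(ys<262)
            el=cv2.fitEllipse(np.c_[xs,ys][m].astype('f4'));x0,y0=el[0]
        W=unproj("wrist",[el[0]],s["tcp_pos"][2]-13.3,c)[0]
        print(nm,np.round(el[0],1),np.round(el[1],1),m.sum(),W.round(1),"in tool",rot(s["tool_rot"]).inv().apply(W-s["tcp_pos"]).round(1))
print(np.round(c["K"],0).tolist())
E
```

```text
[535.42834528 176.43192569 241.21751022] [-1.79983929e+02 -5.34699520e-03  9.15659530e+01]
[231.  96.] [  190    20    82   159 11508] ((447.3905944824219, 243.00535583496094), (137.69921875, 71.87940216064453), 87.77275848388672)
w5 [441.7 141.5] [70.4 76.3] 295 [440.  284.2 227.6] in tool [51.  57.1 13.3]
w5 [432.2 237. ] [62.5 67.2] 174 [441.4 234.3 227.6] in tool [ 1.1 57.2 13.3]
w6 [441.  141.3] [67.9 74.2] 275 [590.7 229.  227.9] in tool [51.1 56.7 13.3]
w6 [432.1 237. ] [61.8 68.1] 190 [592.5 179.  227.9] in tool [ 1.  57.1 13.3]
[[318.0, 0.0, 323.0], [0.0, 318.0, 196.0], [0.0, 0.0, 1.0]]
```

```bash
python3 - <<'E'
from h import *
import pickle
def sides(n,f,c,z,seed):
    im=cv2.imread(f);im=cv2.resize(im,None,fx=4,fy=4,interpolation=cv2.INTER_CUBIC)
    b=cv2.inRange(cv2.cvtColor(im,cv2.COLOR_BGR2HSV),(95,75,45),(118,255,255))
    l=cv2.connectedComponents(b)[1];m=(l==l[seed[1]*4,seed[0]*4]).astype('uint8')
    k=max(cv2.findContours(m,0,1)[0],key=len)[:,0]/4-.375
    P=unproj(n,k,z,c)[:,:2];ctr=np.array([448,239.])
    print(n,P.min(0).round(1),P.max(0).round(1))
    for nm,ax,sg in(("-x",0,-1),("+x",0,1),("-y",1,-1),("+y",1,1)):
        o=1-ax;h=(37.5,75)[ax];ho=(37.5,75)[o]
        q=P[(abs(sg*(P-ctr)[:,ax]-h)<7)&(abs((P-ctr)[:,o])<ho-10)]
        if len(q)<20: print(nm,"few");continue
        a=np.polyfit(q[:,o]-ctr[o],q[:,ax],1);r=q[:,ax]-np.polyval(a,q[:,o]-ctr[o])
        g=abs(r)<1.5;a=np.polyfit(q[g,o]-ctr[o],q[g,ax],1);r=q[g,ax]-np.polyval(a,q[g,o]-ctr[o])
        print(nm,"at",a[1].round(1),"slope deg",np.degrees(a[0]).round(2),"rms",r.std().round(2),g.sum())
sides("top","pics/top0.png",get_calibration("top"),74,(264,222))
sides("wrist","pics/w6.png",pickle.load(open("w6.pkl","rb"))[0],74,(231,96))
E
```

```text
top [410.9 164.3] [487.3 315.4]
-x at 412.9 slope deg 1.32 rms 0.37 169
+x at 484.8 slope deg 1.12 rms 0.72 172
-y at 165.8 slope deg -2.0 rms 0.6 61
+y at 313.4 slope deg -4.15 rms 0.71 61
wrist [408.8 164. ] [486.1 313.4]
-x at 411.1 slope deg 1.98 rms 0.27 576
+x at 483.1 slope deg 2.49 rms 0.15 574
-y at 165.5 slope deg -2.55 rms 0.24 220
+y at 312.2 slope deg -2.3 rms 0.17 252
```

```bash
python3 - <<'E'
from h import *
import pickle
c,s=pickle.load(open("w6.pkl","rb"));z=s["tcp_pos"][2]-13.3
g=cv2.cvtColor(cv2.imread("pics/w6.png"),6).astype(float)
# edges of the plate: top edge rows at a few columns, left edge / right edge cols at a few rows
t=[(x,np.argmax(abs(np.gradient(g[45:65,x])))+45) for x in (330,400,470,530)]
l=[(np.argmax(abs(np.gradient(g[y,285:315])))+285,y) for y in (70,90,110)]
r=[(np.argmax(abs(np.gradient(g[y,525:565])))+525,y) for y in (60,80,120,160)]
for k in (t,l,r): print(k, rot(s["tool_rot"]).inv().apply(unproj("wrist",k,z,c)-s["tcp_pos"]).round(1)[:,:2].tolist())
print(rows([390,240.4,150],[180,0,87.4],8)[0::7])
E
```

```text
[(330, np.int64(54)), (400, np.int64(55)), (470, np.int64(60)), (530, np.int64(54))] [[90.1, 2.6], [89.7, 34.3], [87.6, 66.2], [90.2, 92.9]]
[(np.int64(298), 70), (np.int64(299), 90), (np.int64(299), 110)] [[83.3, -11.9], [74.6, -11.7], [65.6, -11.8]]
[(np.int64(555), 60), (np.int64(564), 80), (np.int64(557), 120), (np.int64(551), 160)] [[87.7, 104.7], [79.1, 110.5], [61.2, 110.9], [42.0, 111.8]]
[[[0.113, -0.239, 0.152], [-0.0, -0.0, 0.006]], [[0.098, -0.246, 0.152], [-0.0, -0.0, 0.006]]]
```

>>> step_arm --plan '[[[0.11,-0.24,0.05],[0,0,0.006]],[[0.11,-0.24,0.1],[0,0,0.006]],[[0.107,-0.242,0.15],[0,0,0.006]],[[0.105,-0.243,0.2],[0,0,0.006]],[[0.103,-0.244,0.2],[0,0,0.006]],[[0.1,-0.245,0.2],[0,0,0.006]],[[0.1,-0.246,0.2],[0,0,0.006]],[[0.098,-0.246,0.116],[0,0,0.006]],[[0,0,0],[0,0,0]],[[0,0,0],[0,0,0]]]'

```text
clock: 17.42
tcp_pos: [390.9, 239.8, 150.6]
tool_rot: [179.9, -0.0, 87.3]
wrist_force: [0.6, 0.4, -1.3]
finger_gap: 17.0
grip_force: 88.3
```

```bash
python3 - <<'E'
from h import *
s=get_state();print(s["tcp_pos"],s["tool_rot"])
print(rows([390,240.4,100.5],[180,0,87.4],6)[0::5])
E
```

```text
[390.8545472  239.77264607 150.55000071] [ 1.79889005e+02 -2.57316717e-02  8.72620541e+01]
[[[0.001, -0.002, 0.111], [0.0, -0.0, -0.0]], [[0.001, -0.002, 0.111], [0.0, -0.0, -0.0]]]
```

>>> step_arm --plan '[[[0.001,-0.002,0.08],[0,0,0]],[[0.001,-0.002,0.11],[0,0,0]],[[0.001,-0.002,0.11],[0,0,0]],[[0.001,-0.002,0.1],[0,0,0]],[[0.001,-0.002,0.08],[0,0,0]],[[0.001,-0.002,0.06],[0,0,0]],[[0.001,0,0.04],[0,0,0]],[[0,0,0.02],[0,0,0]],[[0,0,0],[0,0,0]],[[0,0,0],[0,0,0]]]'

```text
clock: 18.68
tcp_pos: [389.8, 240.2, 105.0]
tool_rot: [180.0, -0.0, 87.2]
wrist_force: [0.4, -0.1, -2.2]
finger_gap: 17.1
grip_force: 88.3
```

```bash
python3 - <<'E'
from h import *
import pickle
s=get_state();c=get_calibration("wrist");im=read_camera("wrist")[:,:,::-1].copy();cv2.imwrite("pics/w7.png",im)
t=read_camera("top")[:,:,::-1].copy();cv2.imwrite("pics/top7.png",t);q=read_camera("scene")[:,:,::-1].copy();cv2.imwrite("pics/scene7.png",q)
pickle.dump((c,s),open("w7.pkl","wb"));print(s["tcp_pos"],s["tool_rot"],s["wrist_force"])
a=cv2.resize(t[130:265,200:380],(540,405),interpolation=2);b=cv2.resize(q[120:250,240:440],(540,351),interpolation=2);w=im[:,250:600]
L=np.vstack([a,b]);w=cv2.resize(w,None,fx=756/400,fy=756/400)
v=np.hstack([L,w]);f=min(800/v.shape[1],600/v.shape[0]);cv2.imwrite("pics/v7.png",cv2.resize(v,None,fx=f,fy=f,interpolation=cv2.INTER_AREA));print(f)
E
```

```text
[389.76289625 240.23570875 105.03800825] [ 1.79976173e+02 -1.17697483e-02  8.72161135e+01] [ 0.43405994 -0.05582031 -2.22984281]
0.6655574043261231
```

View pics/v7.png

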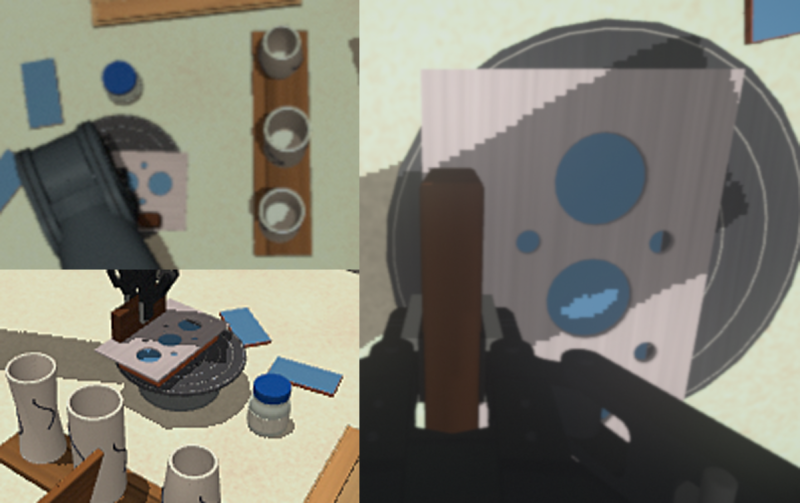

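All three big motif holes show tile blue, and the stencil is level over the tile. Vases and jar are undisturbed and the fingers are clear. I check the tile edge seen through the small right-hand holes at about (490,192) and (477,280), then lower the last 4.5 mm.

```bash
python3 - <<'E'
from h import *
import pickle
c,s=pickle.load(open("w7.pkl","rb"));z=s["tcp_pos"][2]-13.3
E=unproj("wrist",[(489.8,192.4),(477,279.8)],74,c);print("edge",E.round(1),"model",[447.1+37.5+np.tan(np.radians(2.3))*(e[1]-238.9) for e in E])
g=cv2.imread("pics/w7.png");e=cv2.Canny(cv2.GaussianBlur(cv2.cvtColor(g,6),(3,3),0),40,110);ys,xs=np.nonzero(e)
H=[]
for cx,cy,a in [(442,142,36),(433,236,34)]:
    for it in range(6):
        m=(abs(np.hypot(xs-cx,ys-cy)-a)<4)&(ys<262);el=cv2.fitEllipse(np.c_[xs,ys][m].astype('f4'));cx,cy=el[0]
    H.append(unproj("wrist",[(cx,cy)],z,c)[0])
H=np.array(H);print(H.round(1),"yaw",np.degrees(np.arctan2(-(H[0]-H[1])[0],(H[0]-H[1])[1])))
E
```

```text
edge [[484.5 256.3  74. ]
 [481.9 200.9  74. ]] model [np.float64(485.2976474991236), np.float64(483.07508253422156)]Traceback (most recent call last):
  File "<stdin>", line 9, in <module>
cv2.error: OpenCV(4.12.0) /io/opencv/modules/imgproc/src/shapedescr.cpp:361: error: (-201:Incorrect size of input array) There should be at least 5 points to fit the ellipse in function 'fitEllipseNoDirect'
```

>>> step_arm --plan '[[[0,0,0.02],[0,0,0]],[[0,0,0.02],[0,0,0]],[[0.002,0.002,0.015],[0,0,-0.001]],[[0,0,0.005],[0,0,0]],[[0,0,0],[0,0,0]],[[0,0,0],[0,0,0]],[[0,0,0],[0,0,0]]]'

```text
clock: 19.7
tcp_pos: [389.8, 240.3, 100.3]
tool_rot: [180.0, -0.0, 87.3]
wrist_force: [0.3, 0.3, -1.8]
finger_gap: 16.6
grip_force: 88.3
```

```bash
python3 -c "
from plant import *
s=get_state();print(s['tcp_pos'],s['tool_rot'],s['joint_velocities'].round(2));print(close_job())"
```

```text
[389.79623699 240.31873979 100.33729008] [ 1.79994097e+02 -4.18809327e-03  8.73037972e+01] [ 0.14  0.06 -0.19  0.1   0.   -0.03]
the job is handed in; nothing more can be done
None
```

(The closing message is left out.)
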